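# Clear the chargers out of the island's power box

## Robot

A 7-joint arm with a two-finger parallel gripper is mounted at the origin on the work surface. World frame = base frame: x ahead of the robot, y to its left, z up, the work surface at z = 0. Lengths are in m, angles in rad, forces in N, time in s.
With the tool pointing down it reaches from about 0.35 to 0.9 m from the base axis. Payload 19.9 kg.
Tool frame: the origin (TCP) lies between the finger pads; the fingertips stand 19 mm ahead of it and the grasp point (between the pads) is the TCP; z points along the fingers, y is the line along which they close (so a half turn about z gives the same grasp; the last joint's range is limited). The gripper opens to 94 mm and grips with 3 to 60 N. Pads are 16 mm wide; open, the fingers measure 119 mm over their backs; the gripper's body (75 mm by 177 mm) begins 78 mm behind the grasp point.
Start: joints at [-1.296, 0.417, -0.01, 1.614, 0.005, 1.111, -0.053], TCP at [0.195, 0.594, 0.196] pointing down, gripper open.
Joint ranges: [-2.81, 2.81], [-0.39, 2.02], [-1.27, 1.25], [0.06, 2.57], [-1.19, 4.33], [0.19, 2], [-2.82, 2.82]. Speed limits (rad/s): [1.89, 1.89, 2.39, 2.39, 3.01, 3.01, 3.01].

## Interface

Orientations are given as a 3x3 rotation matrix whose columns are the frame's x, y, z axes.
In Python, from rig import robot gives the robot as it stands. Calls block until the motion is done:
- robot.move_ptp(position, orientation): joint-space move of the TCP to a pose.
- robot.move_linear(position, velocity=0.15, frame=None, threshold=None): straight line of the TCP; frame=None keeps the orientation; velocity is the mean speed in m/s. With threshold (N) it stops when the force on the tool has changed by that much, and returns True; else False.
- robot.goto_joints(angles): joint-space move.
- robot.gripper_to(opening): finger opening in m; the grip force is fixed at half the most; returns when the fingers have stopped.
- robot.pause(seconds).
- robot.ik(position, orientation): joint angles nearest the present ones, or None.
- robot.get_state(): the state.
- robot.grab_frame(name): name is "scene" or "top" or "wrist"; returns the picture (384x512x3 uint8, red, green, blue); there is no depth.
- robot.camera_info(name): a dict with "fx", "fy", "cx", "cy" (pixels), "rvec" (rotation vector, rad) and "tvec" (3), from world to camera coordinates, as OpenCV has them. Camera axes: x right, y down, z forward; pixel columns grow to the right and rows downward; lengths in m; the calibration is good to about 2 mm. The wrist camera is an equidistant fisheye: a pixel r from the principal point sees the ray r / f radians off the axis. A picture is of the moment at which its call begins: read the wrist's pose just before it. camera_info takes no time and is no camera call; for the wrist camera it gives the pose at the moment of the call.
A pose or a line that the arm cannot do raises robot.PlanningError and nothing moves.
- robot.sign_off(): hands the job in; it is judged then, once.
The state is a dict: "time": time; "qpos": joint angles; "joint_vel": joint speeds; "effort": joint torques, N m; "ee_pos": TCP position; "tool_rot": TCP orientation; "force": force on the tool from outside, world axes, zero at the start; "moment": the same for the moment, N m; "opening": finger opening in m; "grasp_force": force on a finger pad.
Only numpy, scipy, OpenCV 4.12 (cv2) and the standard library are available. Lean on these libraries where they do the work, as an engineer would, in place of code of your own. Each camera call takes 0.05 s, during which the arm holds its last target. There are 200 camera calls.

## Task

Clear the chargers out of the power box on the kitchen island: lift its smoked cover off the two pins and lay it flat on the chopping board, handle up, then unplug every charger and put them in the bamboo tray, none on top of another; leave the round hub with the green ring plugged in. Then put the cover back over both pins so that it lies flush on the box. Do not disturb the jar or the pepper mill.

Things in the scene. Friction and masses are not known exactly. Their poses are not given: they have to be found in the camera images.
- powerbox: Fixed grey box on the worktop, open at the top under its cover: 340 (x) x 164 (y) mm outside, walls 6 mm, rim 88 mm above the worktop. Origin: centre of its underside, x along its length, z up. At each end, at x = +157 and -157 mm, y = 0, a 10 mm steel pin with a round top stands 13 mm above the rim
- socket2 (a point): Middle one of five round socket recesses (38 mm wide, 15 mm deep) in the white strip inside the box; the point is the centre of its mouth, 26 mm above the worktop. The others are 58 and 116 mm to either side along the box's x. Between a plugged-in block and each long wall 55 mm are free (y); neighbouring blocks are 12 to 14 mm apart (x)
- cover: Loose smoked see-through plate, 350 (x) x 174 (y) x 6 mm, about 450 g, with a 14 mm hole at x = +157 and -157 mm, y = 0. Origin: centre of the plate's underside, z up. Seated, the underside lies on the box's rim with the pins through the holes; fits either way round. On top in the middle is a black handle (see its grip point)
- cover_grip (a point): Centre of the grip bar of the cover's handle: bar along the cover's x, 120 mm long, 14 mm wide (y), 12 mm high. The point is 38 mm above the plate's underside; 26 mm are free between bar and plate, and a 12 mm post carries it at each end
- charger_a: Loose white plug-in charger, may be absent: block 44 (x) x 40 (y) x 52 (z) mm, below it a round nose 35 mm wide, 15 mm long; about 90 g. Origin: middle of the block, z up. Plugged in: origin 52 mm, top 78 mm above the worktop, x along the box's x within 0.1 rad. Sprung clips hold its nose: they let go at a straight upward pull of about 5 to 15 N; free after 16 mm
- charger_b: Loose black plug-in charger, may be absent: block 44 (x) x 40 (y) x 52 (z) mm, below it a round nose 35 mm wide, 15 mm long; about 90 g. Origin: middle of the block, z up. Plugged in: origin 52 mm, top 78 mm above the worktop, x along the box's x within 0.1 rad. Sprung clips hold its nose: they let go at a straight upward pull of about 5 to 15 N; free after 16 mm
- charger_c: Loose blue plug-in charger, may be absent: block 44 (x) x 40 (y) x 52 (z) mm, below it a round nose 35 mm wide, 15 mm long; about 90 g. Origin: middle of the block, z up. Plugged in: origin 52 mm, top 78 mm above the worktop, x along the box's x within 0.1 rad. Sprung clips hold its nose: they let go at a straight upward pull of about 5 to 15 N; free after 16 mm
- charger_d: Loose orange plug-in charger, may be absent: block 44 (x) x 40 (y) x 52 (z) mm, below it a round nose 35 mm wide, 15 mm long; about 90 g. Origin: middle of the block, z up. Plugged in: origin 52 mm, top 78 mm above the worktop, x along the box's x within 0.1 rad. Sprung clips hold its nose: they let go at a straight upward pull of about 5 to 15 N; free after 16 mm
- hub: Round dark hub with a green ring on top, plugged in one of the five sockets, stays there: 46 mm wide, block 52 mm high on the same nose as the chargers. Origin: middle of the block, 52 mm above the worktop when plugged in
- tray: Loose open bamboo tray, 250 (x) x 180 (y) x 42 (z) mm, walls and floor 6 mm thick, about 600 g. Origin: centre of its underside, z up
- board: Fixed wooden chopping board lying flat, 380 (x) x 210 (y) x 16 mm. Origin: centre of its underside, z up; its top is 16 mm above the worktop
- jar: Bystander: closed amber glass jar, 96 mm wide, 150 mm high. Origin: centre of its underside
- mill: Bystander: dark wooden pepper mill, 56 mm wide, 175 mm high. Origin: centre of its underside

How it is judged:
By the outcome, as a careful person would: the job done as asked, in the order asked, and still so for the second after the job is handed in, with the robot touching nothing.
Of charger_a, charger_b, charger_c, charger_d only 2 to 4 are there at a start; the rules pass over those that are not, and their reading is None.
At some moment in a run one of tray, cover may be knocked a few centimetres aside while the robot is not near it.
Once in a run the grip may slacken for a moment while it holds something.
It also fails if it takes over 210 s, if anything falls off the work surface, if the arm or the gripper's body presses on something with over 40 N, if the wrist force passes 120 N, or if a joint passes its speed limit or range.

## Working session

There is one attempt and no reset: what is moved stays moved. The work goes in short steps, each a Python script; the robot and the scene stay as the last script left them, time stands still between calls to the robot, and variables do not carry over. Pictures are saved under pics/ and viewed, at most 14 in all, crops included, and the job is handed in when it is done.

```bash
mkdir -p pics; ls
python3 - <<'E'
from rig import robot
import cv2,numpy as np
for n in("scene","top"):
    im=robot.grab_frame(n); cv2.imwrite(f"pics/{n}0.png",cv2.resize(im[:,:,::-1],(800,600),interpolation=cv2.INTER_CUBIC))
    c=robot.camera_info(n); print(n,c); R=cv2.Rodrigues(np.array(c["rvec"]))[0]; print(-R.T@np.array(c["tvec"]),R[2])
s=robot.get_state(); print(s)
E
```

```text
pics
scene {'fx': 366.32862482252136, 'fy': 366.32862482252136, 'cx': 260.75831011714826, 'cy': 191.37091186689528, 'rvec': array([ 1.58692469,  2.17478936, -0.68617015]), 'tvec': array([ 0.20279425, -0.40686975,  1.46571621])}
[1.1855679  0.1595242  0.96123531] [-0.55110702 -0.17105533 -0.81671361]
top {'fx': 452.2166718332855, 'fy': 452.2166718332855, 'cx': 255.5113073428528, 'cy': 188.74952282575236, 'rvec': array([ 2.12080402, -2.1765025 ,  0.18069294]), 'tvec': array([0.00730135, 0.59995961, 1.30117848])}
[0.39522785 0.01462628 1.37718963] [ 0.15196986 -0.01698251 -0.98823922]
{'time': 0.1, 'qpos': array([-1.29553672,  0.41791946, -0.01030172,  1.61413608,  0.00466204,
        1.11070727, -0.05300653]), 'joint_vel': array([ 0.00059759, -0.00115144, -0.00069373, -0.00130214,  0.00061655,
        0.00026279, -0.00010828]), 'effort': array([ 2.00164366e-03, -8.52577257e+01,  6.40248433e-01, -4.26695395e+01,
       -4.88417828e-02,  1.63537095e-02,  7.37970879e-06]), 'ee_pos': array([0.19456775, 0.59355529, 0.19587532]), 'tool_rot': array([[-9.50244625e-01,  3.11504511e-01, -3.04732522e-04],
       [ 3.11504655e-01,  9.50243984e-01, -1.10490344e-03],
       [-5.46121581e-05, -1.14485415e-03, -9.99999343e-01]]), 'force': array([ 0.61965323, -0.44794632,  0.62110297]), 'moment': array([ 0.00676382,  0.02924808, -0.00849329]), 'grasp_force': 0.0, 'opening': 0.09382790450889102}
```

View pics/scene0.png

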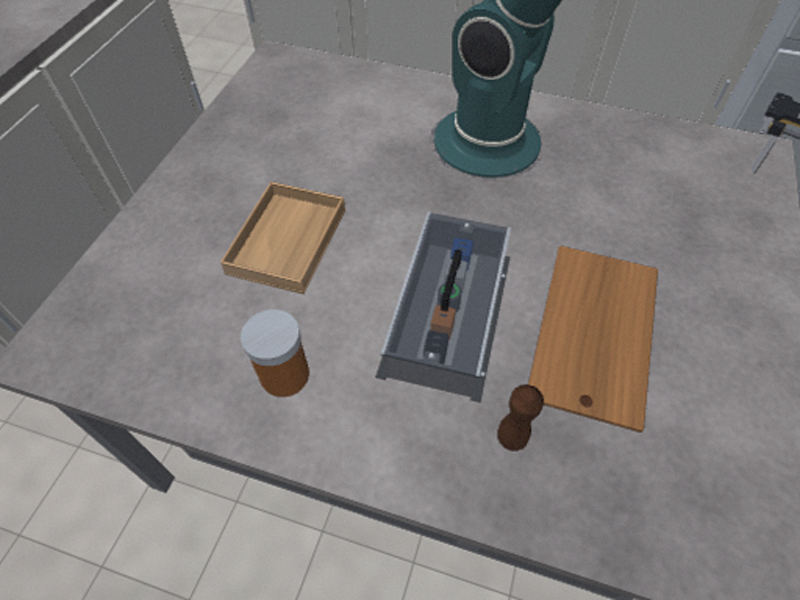

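View pics/top0.png

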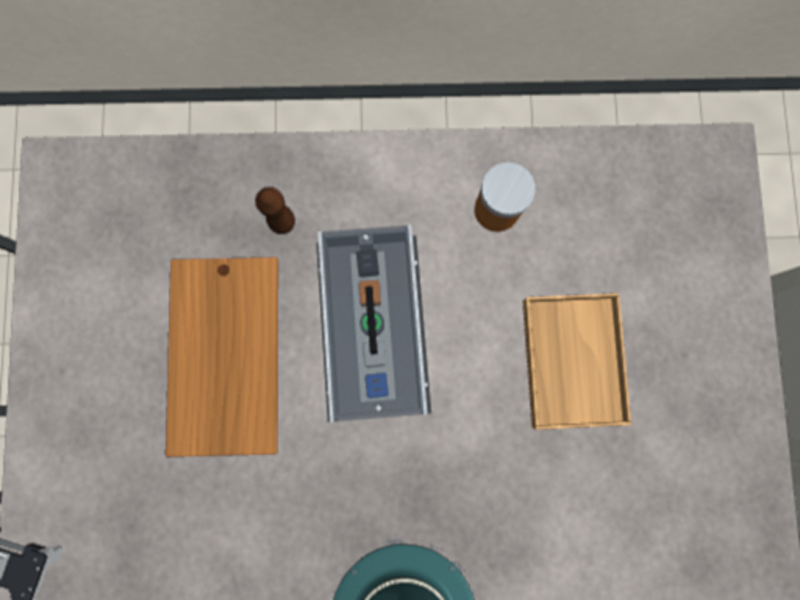

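The scene picture shows the covered box in the middle, with the board to its right, the tray to its left, and the jar and mill nearby. In the top picture the pins are at (366,238) and (378,408), and the handle runs (369,288) to (374,352). The plugs from far to near are black, orange, hub, grey/white and blue. I'll enlarge the box next.

```bash
cat > h.py <<'E'
from rig import robot
import cv2,numpy as np
def cam(n):
    c=robot.camera_info(n); R=cv2.Rodrigues(np.array(c["rvec"]))[0]; return c,R,np.array(c["tvec"])
def p2w(n,uv,z,ci=None):
    c,R,t=ci or cam(n); uv=np.atleast_2d(uv).astype(float); o=[]
    for u,v in uv:
        x=(u-c["cx"])/c["fx"]; y=(v-c["cy"])/c["fy"]
        if n=="wrist":
            r=np.hypot(x,y); d=np.array([x/r*np.sin(r),y/r*np.sin(r),np.cos(r)]) if r>1e-9 else np.array([0,0,1.])
        else: d=np.array([x,y,1])
        d=R.T@d; C=-R.T@t; o.append(C+d*(z-C[2])/d[2])
    return np.array(o)
def w2p(n,P,ci=None):
    c,R,t=ci or cam(n); q=R@np.asarray(P,float)+t
    if n=="wrist":
        r=np.hypot(q[0],q[1]); th=np.arctan2(r,q[2]); k=th/r
        return np.array([c["cx"]+c["fx"]*k*q[0],c["cy"]+c["fy"]*k*q[1]])
    return np.array([c["cx"]+c["fx"]*q[0]/q[2],c["cy"]+c["fy"]*q[1]/q[2]])
def Rd(a): # tool down, closing axis (tool y) at world angle a
    y=np.array([np.cos(a),np.sin(a),0]); z=np.array([0,0,-1.]); return np.column_stack([np.cross(y,z),y,z])
def crop(n,x0,y0,x1,y1,k,f,im=None):
    im=robot.grab_frame(n) if im is None else im
    cv2.imwrite("pics/"+f,cv2.resize(im[y0:y1,x0:x1,::-1],None,fx=k,fy=k,interpolation=cv2.INTER_CUBIC)); return im
E
python3 - <<'E'
from h import *
im=crop("top",198,138,282,274,4.4,"box.png")
hsv=cv2.cvtColor(im,cv2.COLOR_RGB2HSV)
m=((hsv[:,:,1]>80)&(hsv[:,:,0]<25)&(hsv[:,:,2]>60)).astype(np.uint8)
n,l,st,ce=cv2.connectedComponentsWithStats(m)
for i in range(1,n):
    if st[i,4]>150:
        cs=cv2.findContours((l==i).astype(np.uint8),0,2)[0]; b=cv2.boxPoints(cv2.minAreaRect(cs[0]))
        z=.016 if ce[i][0]<200 else .042
        w=p2w("top",b,z)[:,:2]; print(st[i],z,w.round(3).tolist(),w.mean(0).round(4),[round(float(np.linalg.norm(w[k]-w[k-1])),3) for k in range(4)])
s=1/1.5625
pins=p2w("top",np.array([[366,238],[378,408]])*s,.101); print("pins",pins,np.linalg.norm(pins[0]-pins[1]))
print("handle",p2w("top",np.array([[369,288],[374,352]])*s,.132))
print("tops",p2w("top",np.array([[368,262],[370,292],[372,323],[374,355],[376,385]])*s,.078))
print("jar",p2w("top",np.array([508,188])*s,.15),"mill",p2w("top",np.array([269,201])*s,.17))
E
```

```text
[167 120  21  25 228] 0.016 [[0.818, 0.268], [0.838, 0.236], [0.756, 0.188], [0.737, 0.22]] [0.7871 0.2281] [0.094, 0.037, 0.095, 0.037]
[304 125  29  23 265] 0.042 [[0.749, -0.145], [0.795, -0.17], [0.751, -0.246], [0.707, -0.22]] [ 0.7504 -0.1952] [0.087, 0.051, 0.087, 0.051]
[ 106  164   72  128 8886] 0.016 [[0.692, 0.446], [0.687, 0.23], [0.307, 0.23], [0.312, 0.438]] [0.4997 0.3359] [0.38, 0.217, 0.381, 0.208]
[ 335  188   69   87 5251] 0.042 [[0.59, -0.244], [0.599, -0.434], [0.346, -0.433], [0.339, -0.248]] [ 0.4687 -0.3401] [0.252, 0.19, 0.253, 0.185]
pins [[0.69948709 0.05128354 0.101     ]
 [0.38850214 0.03604084 0.101     ]] 0.31135828717061786
handle [[0.60055056 0.04684913 0.132     ]
 [0.48618165 0.04038302 0.132     ]]
tops [[0.65883706 0.04911124 0.078     ]
 [0.60186796 0.04654114 0.078     ]
 [0.54377693 0.0440434  0.078     ]
 [0.48462383 0.04161822 0.078     ]
 [0.42989324 0.03914676 0.078     ]]
jar [[ 0.77406294 -0.20778978  0.15      ]] mill [[0.75383046 0.21862159 0.17      ]]
```

View pics/box.png

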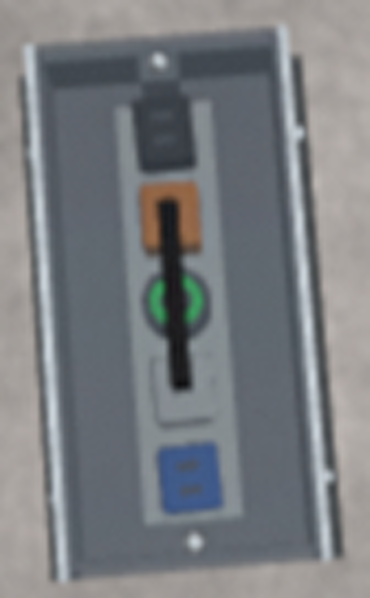

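The crop shows black, orange, hub, white and blue from far to near. Pin spacing measures 0.311 m against the true 0.314 m, and the handle and box centres agree at (0.544, 0.044) with yaw 0.049. I'll go above the handle and check with the wrist camera.

Run:
```python
from h import *
a=0.049+np.pi/2
robot.move_ptp([0.45,0.25,0.32],Rd(a)); robot.move_ptp([0.5437,0.0437,0.26],Rd(a))
ci=cam("wrist"); im=robot.grab_frame("wrist"); cv2.imwrite("pics/w1.png",cv2.resize(im[:,:,::-1],(800,600),interpolation=cv2.INTER_CUBIC))
import pickle; pickle.dump(ci,open("w1.pkl","wb"))
s=robot.get_state(); print(s["time"],s["ee_pos"],s["qpos"])
b=np.array([.5437,.0437]); e=np.array([np.cos(.049),np.sin(.049)])
for d,z in((-.06,.132),(.06,.132),(-.157,.101),(.157,.101)): print(d,w2p("wrist",[*(b+d*e),z],ci)*1.5625)
```

```text
2.7667 [0.5436099  0.04576567 0.26025777] [-0.44591149  0.22550648  0.36150627  1.74586189 -0.08605957  1.18539024
  1.56197018]
-0.06 [399.01448454 198.05862763]
0.06 [398.73914847 362.54647646]
-0.157 [399.37070847  68.05272851]
0.157 [398.68915025 447.83551871]
```

View pics/w1.png

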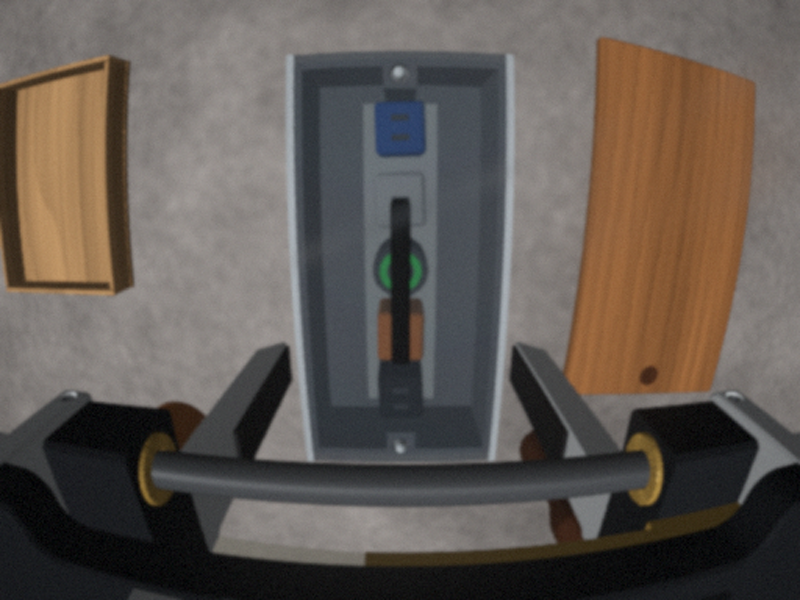

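The wrist view has the pins at (399,71) and (400,447) and the handle ends at (400,199) and (401,362), all within about 1 mm of prediction. Next I grasp the cover, lift it and check.

```bash
cat >> h.py <<'E'
import pickle
def st(tag=""):
    s=robot.get_state(); print(tag,"t%.1f"%s["time"],"tcp",s["ee_pos"].round(4),"op %.4f gf %.1f"%(s["opening"],s["grasp_force"]),"F",s["force"].round(1),"yaw %.4f"%np.arctan2(-s["tool_rot"][0,1],s["tool_rot"][1,1])); return s
E
python3 - <<'E'
from h import *
a=0.049+np.pi/2
robot.gripper_to(0.05)
robot.move_linear([0.5437,0.0437,0.127],velocity=.12,threshold=15); robot.pause(.3); st("down")
robot.gripper_to(0.0); robot.pause(.3); s=st("grip"); pickle.dump(s,open("grip.pkl","wb"))
robot.move_linear([0.5437,0.0437,0.17],velocity=.08); st("lift")
im=robot.grab_frame("wrist"); cv2.imwrite("pics/w2.png",im[:,:,::-1])
E
```

```text
down t5.2 tcp [0.5438 0.0437 0.1273] op 0.0500 gf 0.0 F [ 0.4  0.  -0.4] yaw 0.0490
grip t6.3 tcp [0.5437 0.0437 0.127 ] op 0.0006 gf 0.0 F [-0.2  0.8  0.5] yaw 0.0490
lift t7.0 tcp [0.5435 0.0437 0.1698] op 0.0007 gf 0.0 F [ 0.1  0.5 -0.4] yaw 0.0491
```

View pics/w2.png

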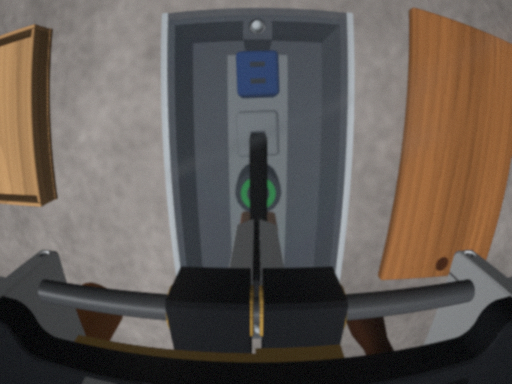

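The fingers closed on nothing, since the opening is 0.6 mm, and the bar still lies under them with its near end at (258,135). I'll check the tool geometry against the images.

Run:
```python
from h import *
ci=pickle.load(open("w1.pkl","rb"))
t=np.array([.5436,.0458,.2603])
c,R,tv=ci; print("cam",-R.T@tv, R[2])
y=np.array([-np.sin(.049),np.cos(.049),0])
for dz in(0,-.019):
  for sg in(-.047,.047): print("w1 dz",dz,sg,w2p("wrist",t+sg*y+[0,0,dz],ci)*1.5625)
s=st(); print("now tip",w2p("wrist",s["ee_pos"]+[0,0,-.019]), "tcp",w2p("wrist",s["ee_pos"]))
for z in(.132,.142,.17,.12): print(z,[w2p("wrist",[.5437+d*np.cos(.049),.0437+d*np.sin(.049),z]).round(0) for d in(-.06,.06)])
im=robot.grab_frame("scene"); crop("scene",220,100,350,275,3.4,"sc2.png",im)
```

```text
cam [0.466102   0.04034293 0.44895642] [ 0.26830072  0.01461929 -0.96322427]
w1 dz 0 -0.047 [297.52484657 352.55057791]
w1 dz 0 0.047 [508.36926399 352.82674743]
w1 dz -0.019 -0.047 [305.55215023 337.74396452]
w1 dz -0.019 0.047 [499.86980992 338.04061052]
 t7.1 tcp [0.5434 0.0437 0.1696] op 0.0003 gf 0.0 F [-1.1  0.2 -0.3] yaw 0.0491
now tip [257.46998718 216.57322035] tcp [257.59869022 226.2482949 ]
0.132 [array([257., 134.]), array([257., 273.])]
0.142 [array([258., 135.]), array([257., 279.])]
0.17 [array([258., 138.]), array([257., 298.])]
0.12 [array([257., 133.]), array([257., 266.])]
```

View pics/sc2.png

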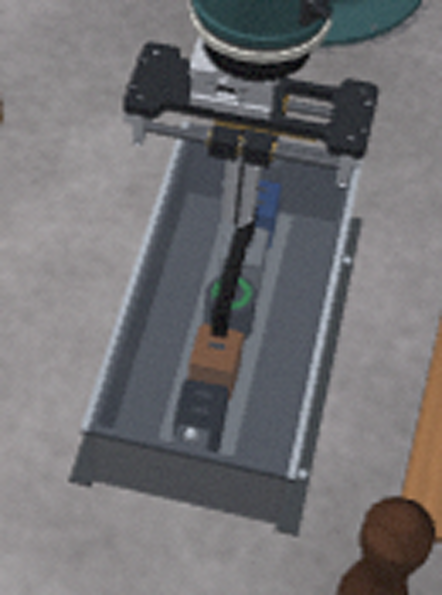

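Geometry and images agree, so the miss is unexplained. I'll feel for the bar top with the closed fingertips, expecting contact at TCP z of about 0.151.

Run:
```python
from h import *
print(robot.move_linear([.5437,.0437,.128],velocity=.03,threshold=5)); s=st("touch")
crop("wrist",200,120,320,290,3.5,"w3.png")
```

```text
False
touch t8.7 tcp [0.5438 0.0438 0.1282] op 0.0007 gf 0.0 F [ 0.2  0.2 -0.1] yaw 0.0491
```

View pics/w3.png

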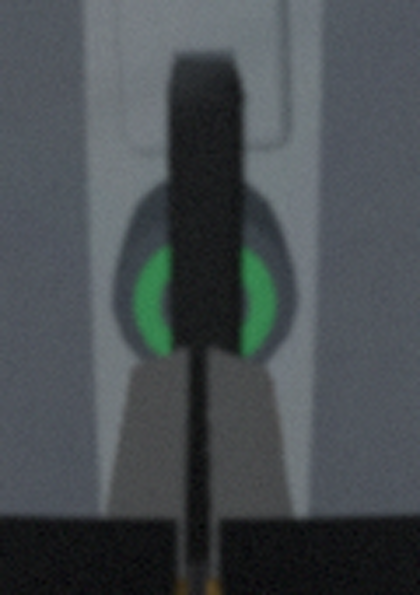

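Run:
```python
from h import *
ci=cam("wrist")
for z in(.132,.12,.108,.095,.08):
    a=p2w("wrist",[[248.3,195],[269,195]],z,ci); e=p2w("wrist",[258.6,135],z,ci)
    print(z,"width",np.linalg.norm(a[0]-a[1]).round(4),"near end",e[0].round(4))
    r=p2w("wrist",[[256.3,219.5]],z,ci); print("  tip ray",r[0].round(4))
# gripper-free: pin & hub check
ci=pickle.load(open("w1.pkl","rb"))
for z in(.132,.12,.108,.095): 
    q=p2w("wrist",np.array([[400.,199],[401,363]])/1.5625,z,ci); print(z,"w1 bar ends",q[:,:2].round(4).tolist(),"len",np.linalg.norm(q[0]-q[1]).round(4))
    q=p2w("top",np.array([[369,287],[374,353]])/1.5625,z); print("  top bar ends",q[:,:2].round(4).tolist(),"len",np.linalg.norm(q[0]-q[1]).round(4))
    q=p2w("scene",np.array([[458,252],[446,310]])/1.5625,z); print("  scene bar ends",q[:,:2].round(4).tolist())
print(robot.move_linear([.5437,.0437,.112],velocity=.03,threshold=5)); st("touch")
```

```text
0.132 width 0.0134 near end [0.4816 0.0412 0.132 ]
  tip ray [0.5374 0.0425 0.132 ]
0.12 width 0.0143 near end [0.4826 0.0413 0.12  ]
  tip ray [0.542  0.0427 0.12  ]
0.108 width 0.0152 near end [0.4836 0.0415 0.108 ]
  tip ray [0.5466 0.043  0.108 ]
0.095 width 0.0161 near end [0.4847 0.0416 0.095 ]
  tip ray [0.5516 0.0433 0.095 ]
0.08 width 0.0172 near end [0.486  0.0418 0.08  ]
  tip ray [0.5574 0.0436 0.08  ]
0.132 w1 bar ends [[0.4844, 0.0415], [0.6039, 0.0483]] len 0.1197
  top bar ends [[0.6024, 0.0468], [0.4844, 0.0404]] len 0.1181
  scene bar ends [[0.4934, 0.0436], [0.6277, 0.0573]]
0.12 w1 bar ends [[0.4851, 0.0415], [0.6091, 0.0486]] len 0.1243
  top bar ends [[0.6044, 0.0471], [0.4853, 0.0407]] len 0.1192
  scene bar ends [[0.4834, 0.0419], [0.6196, 0.0558]]
0.108 w1 bar ends [[0.4858, 0.0415], [0.6143, 0.0489]] len 0.1288
  top bar ends [[0.6064, 0.0474], [0.4861, 0.0409]] len 0.1204
  scene bar ends [[0.4734, 0.0402], [0.6116, 0.0543]]
0.095 w1 bar ends [[0.4865, 0.0416], [0.62, 0.0493]] len 0.1337
  top bar ends [[0.6085, 0.0478], [0.4871, 0.0412]] len 0.1216
  scene bar ends [[0.4625, 0.0384], [0.6028, 0.0527]]
True
touch t9.0 tcp [0.544  0.0438 0.1233] op 0.0010 gf 3.7 F [-0.5  0.2  7.8] yaw 0.0490
```

Contact came at TCP 0.1233, lower than expected. I'll check the bar height by projecting into the scene view, then straddle the bar and feel downward with open fingers.

Run:
```python
from h import *
e=np.array([np.cos(.049),np.sin(.049)]);b=np.array([.5437,.0437]); o=np.array([220,100])
for z in(.132,.118,.104): print("scene bar",z,[((w2p("scene",[*(b+d*e),z])-o)*3.4).round(0) for d in(-.06,.06)])
print("pin far",(w2p("scene",[*(b+.157*e),.101])-o)*3.4)
robot.move_linear([.5437,.0437,.16],velocity=.1); robot.gripper_to(.05)
crop("wrist",150,110,370,290,3.4,"w4.png"); ci=cam("wrist"); s=st()
y=np.array([-np.sin(.049),np.cos(.049),0])
for dz in(.01,0,-.019):
  print(dz,[((w2p("wrist",s["ee_pos"]+sg*y+[0,0,dz],ci)-[150,110])*3.4).round(0) for sg in(-.025,.025)])
```

```text
scene bar 0.132 [array([248., 199.]), array([218., 308.])]
scene bar 0.118 [array([247., 210.]), array([217., 318.])]
scene bar 0.104 [array([246., 220.]), array([216., 327.])]
pin far [188.57739101 426.88737202]
 t10.5 tcp [0.5437 0.0437 0.16  ] op 0.0500 gf 0.0 F [-0.5  0.9 -0.9] yaw 0.0490
0.01 [array([237., 414.]), array([495., 414.])]
0 [array([242., 395.]), array([489., 395.])]
-0.019 [array([252., 362.]), array([479., 362.])]
```

View pics/w4.png

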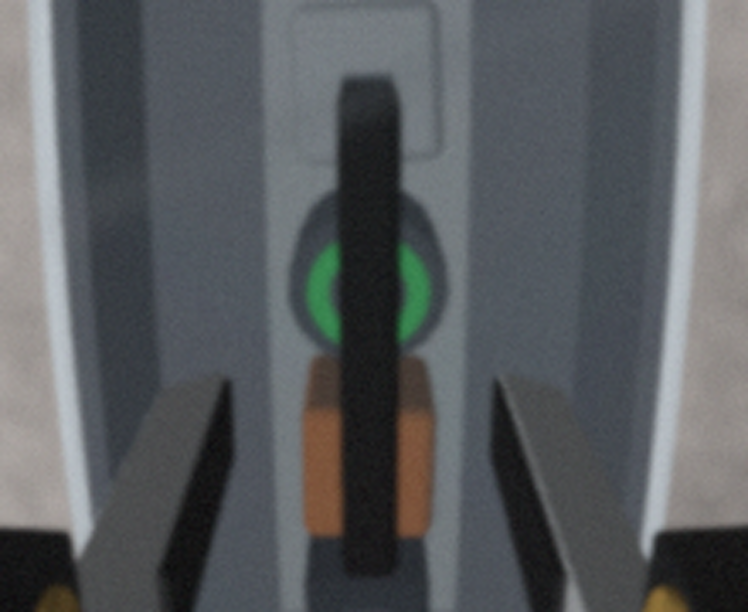

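The fingertips show in the wrist view at about 10 mm behind the reported TCP. The touch says the same: bar top 0.132, touched at TCP 0.1233. So the real fingertips sit about 28 mm higher than the stated geometry, and I'll apply a −28 mm z correction.

```bash
cat >> h.py <<'E'
OFF=-.028  # real grasp point is 28 mm above the reported TCP
E
python3 - <<'E'
from h import *
p=[.5437,.0437]
print(robot.move_linear([*p,.126+OFF],velocity=.08,threshold=10)); robot.pause(.2); st("down")
robot.gripper_to(0.0); robot.pause(.3); s=st("grip"); pickle.dump(s,open("grip.pkl","wb"))
if s["opening"]>.01:
    robot.move_linear([*p,.17+OFF],velocity=.06); robot.pause(.2); st("lift")
    im=robot.grab_frame("scene"); crop("scene",220,80,420,275,3,"sc3.png",im)
E
```

```text
False
down t11.6 tcp [0.5439 0.0438 0.0984] op 0.0497 gf 0.0 F [-0.5  0.9  0.5] yaw 0.0491
grip t12.6 tcp [0.5437 0.0439 0.098 ] op 0.0139 gf 30.0 F [0.4 3.  1.1] yaw 0.0492
lift t13.7 tcp [0.5436 0.0437 0.1417] op 0.0140 gf 30.0 F [-0.1  0.3 -4.5] yaw 0.0490
```

View pics/sc3.png

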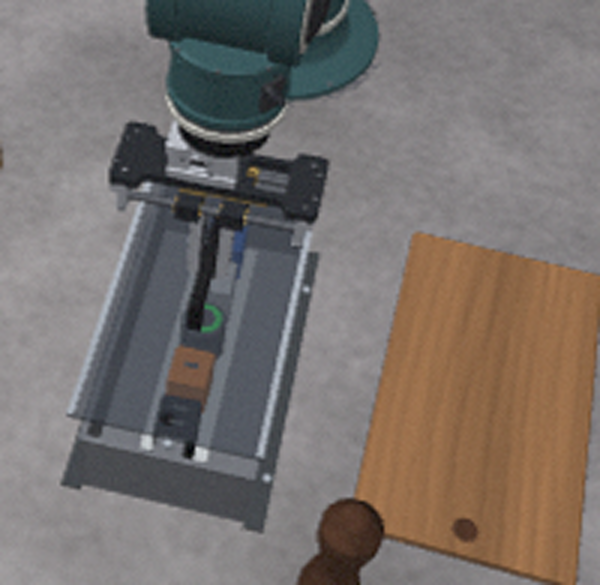

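The cover is held at 30 N and weighs the expected 4.5 N. I'll carry it to the board, keeping away from the mill.

Run:
```python
from h import *
robot.move_linear([.50,.0437,.185+OFF],velocity=.12); st()
robot.move_linear([.4997,.2,.16+OFF],velocity=.15,frame=Rd(.03+np.pi/2)); st()
robot.move_linear([.4997,.334,.075+OFF],velocity=.12,frame=Rd(.01+np.pi/2)); s=st("above")
if s["opening"]>.01:
    print(robot.move_linear([.4997,.334,.052+OFF],velocity=.03,threshold=4)); s=st("placed"); pickle.dump(s,open("place.pkl","wb"))
    crop("wrist",0,0,512,384,1.4,"w5.png")
```

```text
t14.2 tcp [0.5005 0.0439 0.1572] op 0.0143 gf 30.0 F [ 0.5 -0.5 -4.4] yaw 0.0493
 t15.4 tcp [0.4999 0.199  0.1321] op 0.0139 gf 30.0 F [-0.4 -0.3 -4.4] yaw 0.0289
above t16.9 tcp [0.5001 0.3334 0.0474] op 0.0134 gf 30.0 F [ 0.1 -0.1 -4.6] yaw 0.0092
True
placed t17.6 tcp [0.4995 0.3338 0.0257] op 0.0141 gf 30.0 F [-0.6  0.6  6.1] yaw 0.0101
```

View pics/w5.png

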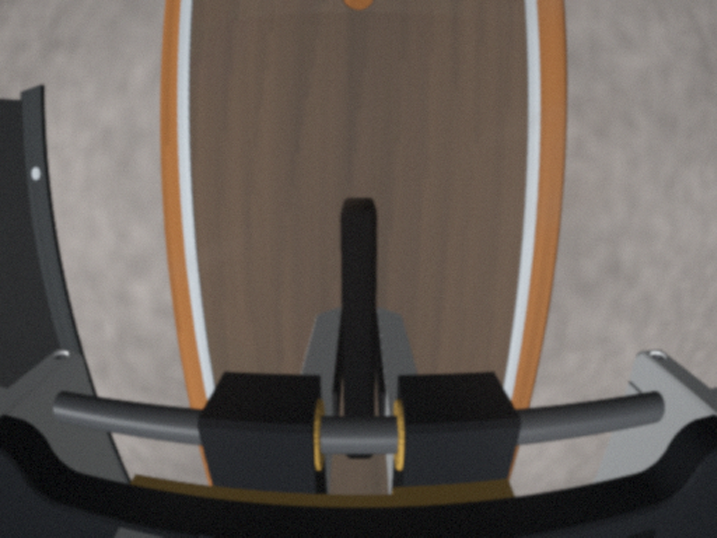

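The cover is flat within the board's margins; contact was at 0.0257 against 0.026 expected. I'll release it and look into the open box.

Run:
```python
from h import *
robot.gripper_to(.05); robot.pause(.2); st("rel")
robot.move_linear([.4997,.334,.12],velocity=.12)
a=.049+np.pi/2
robot.move_ptp([.5437,.0437,.24],Rd(a)); robot.pause(.2); st()
ci=cam("wrist"); im=crop("wrist",150,10,370,310,2,"w6.png"); pickle.dump(ci,open("w6.pkl","wb"))
e=np.array([np.cos(.049),np.sin(.049)]);b=np.array([.5437,.0437])
for d in(-.116,-.058,0,.058,.116): print(d,((w2p("wrist",[*(b+d*e),.078],ci)-[150,10])*2).round(0))
```

```text
rel t18.6 tcp [0.4988 0.3335 0.0253] op 0.0501 gf 0.0 F [0.4 0.8 0.7] yaw 0.0101
 t20.9 tcp [0.5436 0.0447 0.2395] op 0.0500 gf 0.0 F [-0.6  0.3 -0.3] yaw 0.0506
-0.116 [213. 136.]
-0.058 [212. 234.]
0 [212. 330.]
0.058 [212. 420.]
0.116 [212. 501.]
```

View pics/w6.png

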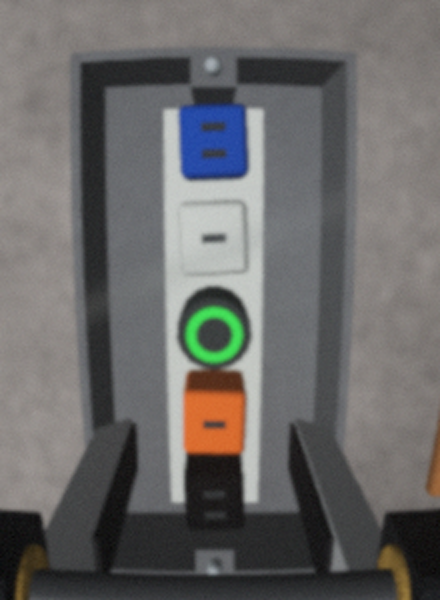

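All four chargers and the hub match the predicted positions within 2 px: blue (213,140), white (213,238), hub (214,333), orange (214,424), black (214,500). I'll unplug blue first.

```bash
cat >> h.py <<'E'
def tray():
    im=robot.grab_frame("top"); hsv=cv2.cvtColor(im,cv2.COLOR_RGB2HSV)
    m=((hsv[:,:,1]>80)&(hsv[:,:,0]<25)&(hsv[:,:,2]>60)).astype(np.uint8); m[:,:310]=0; m[:170]=0
    n,l,s,c=cv2.connectedComponentsWithStats(m); i=1+np.argmax(s[1:,4])
    q=cv2.findContours((l==i).astype(np.uint8),0,2)[0]; q=max(q,key=len)
    (u,v),wh,an=cv2.minAreaRect(q); w=p2w("top",cv2.boxPoints(((u,v),wh,an)),.042)[:,:2]
    e=[w[k]-w[k-1] for k in range(4)]; L=max(e,key=np.linalg.norm); L=L*np.sign(L[0])
    c=w.mean(0)+[0,-.003]; yaw=np.arctan2(L[1],L[0]); print("tray",c.round(4),"yaw %.3f"%yaw,"size",np.linalg.norm(e[0]).round(3),np.linalg.norm(e[1]).round(3)); return c,yaw
def fetch(d,slot):
    e=np.array([np.cos(.049),np.sin(.049)]); p=np.array([.5437,.0437])+d*e; A=Rd(.049+np.pi/2)
    robot.gripper_to(.06); robot.move_ptp([*p,.11],A)
    if robot.move_linear([*p,.060+OFF],velocity=.08,threshold=12): st("BLOCKED"); return False
    robot.gripper_to(0); robot.pause(.2); s=st("grip")
    if s["opening"]<.03: return False
    robot.move_linear([*p,.085+OFF],velocity=.03); st("unplug")
    robot.move_linear([*p,.19+OFF],velocity=.15)
    c,yaw=tray(); y2=np.clip(yaw,-.3,.3); Rz=np.array([[np.cos(y2),-np.sin(y2)],[np.sin(y2),np.cos(y2)]]); q=c+Rz@np.array(slot)
    robot.move_ptp([*q,.15+OFF],Rd(y2+np.pi/2)); s=st("over tray")
    if s["opening"]<.03: return False
    robot.move_linear([*q,.065+OFF],velocity=.12)
    hit=robot.move_linear([*q,.050+OFF],velocity=.03,threshold=4); s=st("set %s"%hit)
    robot.gripper_to(.06); robot.pause(.2); robot.move_linear([*q,.15+OFF],velocity=.15); st("done"); return True
E
python3 - <<'E'
from h import *
print(fetch(-.116,(-.084,.015)))
crop("wrist",0,0,512,384,1.3,"w7.png")
E
```

```text
grip t23.9 tcp [0.428  0.0382 0.0322] op 0.0403 gf 29.8 F [-0.6  1.6  6. ] yaw 0.0491
unplug t24.9 tcp [0.4277 0.038  0.0569] op 0.0399 gf 29.8 F [ 0.4  0.2 -1.4] yaw 0.0490
tray [ 0.4687 -0.3431] yaw -0.005 size 0.252 0.19
over tray t27.1 tcp [ 0.3853 -0.3267  0.1218] op 0.0399 gf 29.8 F [-0.1  0.5 -0.8] yaw -0.0038
set True t28.4 tcp [ 0.385  -0.3277  0.0265] op 0.0401 gf 29.9 F [-0.1 -0.4 -1.1] yaw -0.0047
done t29.9 tcp [ 0.3845 -0.3273  0.1213] op 0.0601 gf 0.0 F [0.1 0.3 0.1] yaw -0.0045
True
```

View pics/w7.png

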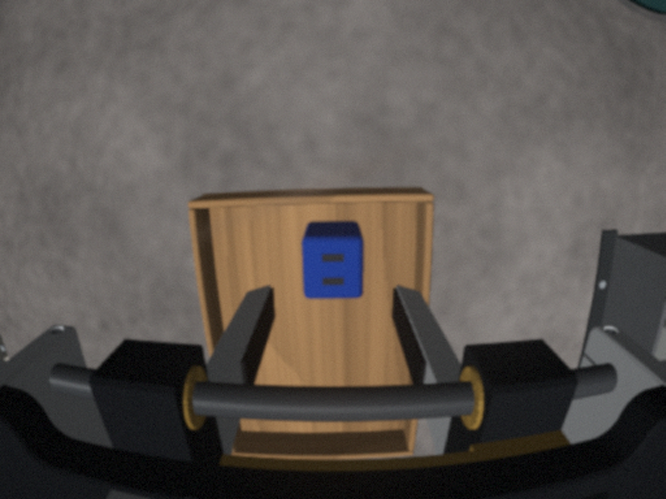

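Blue stands upright in the tray, at about (333,260). On to white, orange and black.

Run:
```python
from h import *
for d,s in((-.058,(-.028,-.015)),(.058,(.028,.015)),(.116,(.084,-.015))):
    ok=fetch(d,s); print(ok)
    if not ok: break
```

```text
grip t33.4 tcp [0.486  0.0411 0.0322] op 0.0400 gf 29.7 F [-0.4  2.7  5.6] yaw 0.0492
unplug t34.4 tcp [0.4857 0.0408 0.0569] op 0.0400 gf 29.7 F [ 0.5  0.1 -1. ] yaw 0.0490
tray [ 0.4688 -0.3431] yaw -0.004 size 0.252 0.19
over tray t36.8 tcp [ 0.4415 -0.3569  0.1219] op 0.0400 gf 29.7 F [-0.2  0.  -0.2] yaw -0.0025
set True t38.0 tcp [ 0.441  -0.358   0.0265] op 0.0399 gf 29.9 F [-0.  -0.4 -0.2] yaw -0.0038
done t39.5 tcp [ 0.4405 -0.3576  0.1213] op 0.0602 gf 0.0 F [ 0.3 -0.3 -1.4] yaw -0.0035
True
grip t43.1 tcp [0.6018 0.047  0.0323] op 0.0397 gf 30.0 F [-2.8  3.9  5.2] yaw 0.0493
unplug t44.1 tcp [0.6016 0.0464 0.0569] op 0.0392 gf 30.0 F [-0.   0.2 -0.3] yaw 0.0489
tray [ 0.4687 -0.3431] yaw -0.004 size 0.252 0.19
over tray t46.5 tcp [ 0.4977 -0.327   0.1219] op 0.0400 gf 30.0 F [-0.1  0.8 -0.8] yaw -0.0021
set True t47.7 tcp [ 0.497  -0.3282  0.0265] op 0.0396 gf 30.0 F [1.2 0.1 0.8] yaw -0.0039
done t49.2 tcp [ 0.4965 -0.3278  0.1212] op 0.0601 gf 0.0 F [-0.5 -0.3  0.1] yaw -0.0037
True
grip t52.8 tcp [0.6598 0.05   0.0323] op 0.0401 gf 29.7 F [-0.3  4.8  5.6] yaw 0.0494
unplug t53.7 tcp [0.6595 0.0493 0.0568] op 0.0403 gf 29.7 F [-0.5 -0.5 -0.7] yaw 0.0489
tray [ 0.4688 -0.3431] yaw -0.004 size 0.252 0.19
over tray t56.2 tcp [ 0.5538 -0.3571  0.1219] op 0.0400 gf 29.7 F [0.3 0.9 0.3] yaw -0.0020
set True t57.5 tcp [ 0.553  -0.3585  0.0266] op 0.0397 gf 29.9 F [ 1.7 -0.8  1.6] yaw -0.0039
done t59.0 tcp [ 0.5525 -0.358   0.1211] op 0.0600 gf 0.0 F [ 0.3 -0.1 -1.5] yaw -0.0037
True
```

All four chargers are placed. One top picture now checks the tray and whether the cover has been knocked.

Run:
```python
from h import *
robot.move_ptp([.45,.0,.24],Rd(.049+np.pi/2)); st()
im=robot.grab_frame("top"); crop("top",90,120,420,330,2.42,"top2.png",im); cv2.imwrite("pics/top2raw.png",im[:,:,::-1])
s=pickle.load(open("place.pkl","rb")); b=s["ee_pos"][:2]; g=pickle.load(open("grip.pkl","rb"));
d0=np.array([.5437,.0437])-g["ee_pos"][:2]; print(d0)
e=np.array([np.cos(.0101),np.sin(.0101)]); n=np.array([-e[1],e[0]])
f=lambda p,z:((w2p("top",[*p,z])-[90,120])*2.42).round(1)
for x in(-.06,.06): print("bar",f(b+x*e,.060))
for x in(-.157,.157): print("hole",f(b+x*e,.022))
for x,y in((-.175,-.087),(.175,-.087),(.175,.087),(-.175,.087)): print("corner",f(b+x*e+y*n,.022))
```

```text
t60.4 tcp [ 0.4503 -0.0006  0.2399] op 0.0599 gf 0.0 F [-0.3 -0.5 -0.4] yaw 0.0480
[-9.83246400e-06 -1.94536962e-04]
bar [117.7 304.7]
bar [117.9 204.7]
hole [125.1 386.2]
hole [125.4 131.5]
corner [197.2 398.6]
corner [194.8 115.1]
corner [ 55.9 119.8]
corner [ 52.7 404.2]
```

View pics/top2.png

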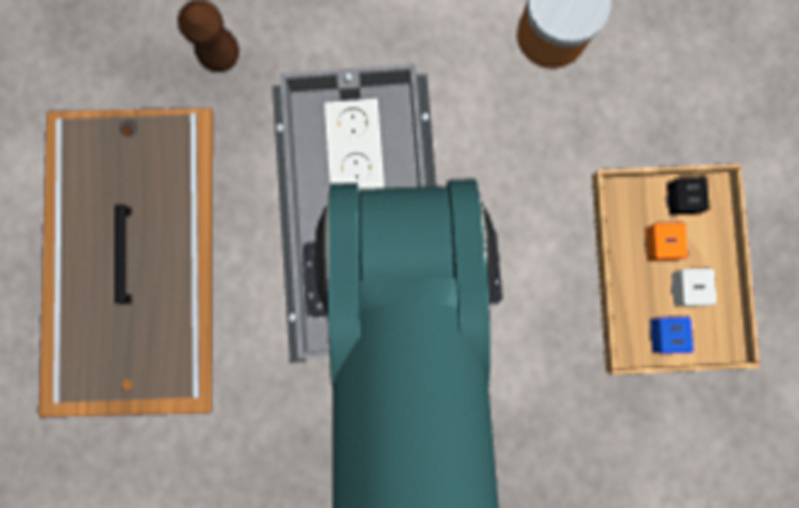

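The cover is where I left it: bar (121,205) to (121,303), holes (127,129) and (127,384), within about 2 mm of prediction. All four chargers stand apart in the tray. Next I regrasp the cover and bring it back to its recorded pose.

Run:
```python
from h import *
A=Rd(.01+np.pi/2); p=[.4997,.334]
robot.gripper_to(.05); robot.move_ptp([*p,.12],A); robot.pause(.2)
print(robot.move_linear([*p,.054+OFF],velocity=.08,threshold=8)); robot.pause(.2); st("down")
robot.gripper_to(0); robot.pause(.3); s=st("grip")
assert s["opening"]>.01
robot.move_linear([*p,.10+OFF],velocity=.06); s=st("lift")
robot.move_linear([.4997,.2,.17+OFF],velocity=.12,frame=Rd(.03+np.pi/2)); st()
robot.move_linear([.50,.0437,.185+OFF],velocity=.15,frame=Rd(.049+np.pi/2)); st()
robot.move_linear([.5437,.0437,.165+OFF],velocity=.1); robot.pause(.3); s=st("over")
ci=cam("wrist"); im=robot.grab_frame("wrist"); cv2.imwrite("pics/w8.png",im[:,:,::-1]); pickle.dump(ci,open("w8.pkl","wb"))
if s["opening"]>.01:
    print(robot.move_linear([.5437,.0437,.118+OFF],velocity=.04,threshold=6), robot.get_state()["ee_pos"])
    s=st("seat")
```

```text
False
down t63.9 tcp [0.4998 0.3341 0.0263] op 0.0500 gf 0.0 F [ 1.1 -0.  -0.3] yaw 0.0101
grip t64.9 tcp [0.4997 0.334  0.026 ] op 0.0140 gf 30.0 F [ 0.2 -0.3  0.4] yaw 0.0100
lift t65.8 tcp [0.4995 0.334  0.0717] op 0.0139 gf 30.0 F [-0.3 -0.6 -4.3] yaw 0.0101
 t67.2 tcp [0.4995 0.2006 0.1416] op 0.0133 gf 30.0 F [ 0.2  0.4 -3.8] yaw 0.0309
 t68.4 tcp [0.5    0.0445 0.1569] op 0.0138 gf 30.0 F [-0.2 -0.6 -4.4] yaw 0.0500
over t69.3 tcp [0.5436 0.0438 0.1373] op 0.0136 gf 30.0 F [-0.5  0.8 -5.2] yaw 0.0491
True [0.54359955 0.04370292 0.09732223]
seat t70.3 tcp [0.5436 0.0437 0.0973] op 0.0138 gf 30.0 F [ 2.8  0.9 -0.5] yaw 0.0491
```

Contact came at 0.0973, which is the original seated height; resting on the pins it would have stopped about 13 mm higher. I'll release, retreat and verify with the last picture.

Run:
```python
from h import *
robot.gripper_to(.05); robot.pause(.2); st("rel")
robot.move_linear([.5437,.0437,.232],velocity=.12); robot.pause(.2)
ci=cam("wrist"); a=robot.grab_frame("wrist")
f=lambda P:((w2p("wrist",P,ci)-[160,10])*2).round(0)
e=np.array([np.cos(.049),np.sin(.049)]);b=np.array([.5437,.0437])
for d,z in((-.157,.101),(.157,.101),(-.06,.132),(.06,.132)): print(d,f([*(b+d*e),z]))
robot.move_ptp([.45,.25,.3],Rd(.049+np.pi/2)); robot.pause(.2)
sc=robot.grab_frame("scene"); tp=robot.grab_frame("top")
A=cv2.resize(a[10:300,160:360],(400,580)); 
B=cv2.resize(sc[115:265,225:345],(384,480),interpolation=cv2.INTER_CUBIC)
B=cv2.copyMakeBorder(B,0,100,0,0,cv2.BORDER_CONSTANT)
cv2.imwrite("pics/fin.png",np.hstack([A,B])[:,:,::-1]); tray(); st()
```

```text
rel t71.2 tcp [0.5429 0.0437 0.0972] op 0.0499 gf 0.0 F [0.2 0.2 0.1] yaw 0.0492
-0.157 [194.  57.]
0.157 [194. 578.]
-0.06 [195. 238.]
0.06 [194. 466.]
tray [ 0.4688 -0.3431] yaw -0.004 size 0.252 0.19
 t74.0 tcp [0.4503 0.2494 0.2999] op 0.0498 gf 0.0 F [-0.9  0.5  0. ] yaw 0.0480
```

View pics/fin.png

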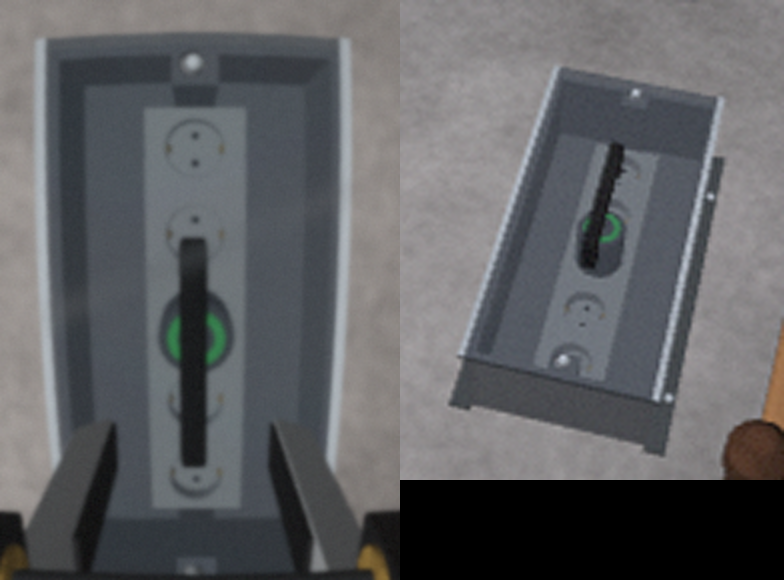

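The cover is seated: both pins show bright through the holes at (193,63) and (190,575). The handle ends at (193,238) and (193,466) match the seated prediction, the hub is in place and the tray hasn't moved.

```bash
python3 -c "
from rig import robot
print(robot.sign_off())"
```

```text
the job is handed in; nothing more can be done
None
```

The job is handed in: all four chargers stand apart in the bamboo tray, the hub is still plugged in, and the cover is back flush over both pins; the jar and pepper mill were not touched.

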